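# Put the film bench kit back in its trays

## Task

Tidy the film bench: put the film roll, the roll of splicing tape, the square-footed loupe and the splicing block each into the tray whose recess matches it in shape and size, upright and sitting flat on the recess floor, with the loupe and the block turned square to their recesses. Set each one down before letting go, do not drop it, and leave the bottle and the cup where they are.

Things in the scene. Friction and masses are not known exactly. Their poses are not given: they have to be found in the camera images.
- film_roll: roll of black film on a white hub, a solid disc lying flat: diameter 64 mm, 35 mm high, about 150 g. Origin: centre of its underside; z up
- tape_roll: small roll of off-white splicing tape with a dark bore (not a through hole), lying flat: diameter 40 mm, 30 mm high, about 60 g. Origin: centre of its underside; z up
- loupe: loupe (stand magnifier): black square foot 48 x 48 mm, 28 mm high, and on it a round metal barrel of diameter 40 mm with a lens, 50 mm high in all, about 130 g. Origin: centre of its underside; z up, x and y square to the sides of the foot
- splice_block: aluminium film splicing block with a dark film channel along its top: 110 mm long (its x), 40 mm wide (its y), 26 mm high, about 260 g. Origin: centre of its underside; z up
- tray_roll: tray for the film roll: low fixed dark grey plate, 104 x 104 mm, 7 mm high, lying on the bench, with a large round recess of diameter 82 mm sunk 4 mm into its top (recess floor 3 mm above the bench, lined black). Origin: centre of the underside, below the centre of the recess; z up, x and y along its sides
- tray_tape: tray for the tape roll: low fixed dark grey plate, 104 x 104 mm, 7 mm high, lying on the bench, with a small round recess of diameter 58 mm sunk 4 mm into its top (recess floor 3 mm above the bench, lined black). Origin: centre of the underside, below the centre of the recess; z up, x and y along its sides
- tray_loupe: tray for the loupe: low fixed dark grey plate, 104 x 104 mm, 7 mm high, lying on the bench, with a square recess of 64 x 64 mm sunk 4 mm into its top (recess floor 3 mm above the bench, lined black). Origin: centre of the underside, below the centre of the recess; z up, x and y along the sides of plate and recess
- tray_block: tray for the splicing block: low fixed dark grey plate, 146 x 76 mm, 7 mm high, lying on the bench, with an oblong recess of 126 x 56 mm sunk 4 mm into its top (recess floor 3 mm above the bench, lined black). Origin: centre of the underside, below the centre of the recess; z up, x along the long side of plate and recess
- bottle: bystander: white plastic bottle with a blue cap, diameter 60 mm, 150 mm high, standing loose. Origin: centre of its underside
- cup: bystander: open dark grey cup, diameter 72 mm, 90 mm high, standing loose. Origin: centre of its underside
There are look-alikes about, which are no part of the job. There is more than one size of the tape_roll; the job needs the largest.

How it is judged:
By the outcome, as a careful person would: the job done as asked, in the order asked, and still so for the second after the job is handed in, with the robot touching nothing.
It also fails if it takes over 96 s, if anything falls off the work surface, if the arm or the gripper's body presses on something with over 40 N, if the wrist force passes 120 N, or if a joint passes its speed limit or range.

## Robot

A 7-joint arm with a two-finger parallel gripper is mounted at the origin on the work surface. World frame = base frame: x ahead of the robot, y to its left, z up, the work surface at z = 0. Lengths are in mm, angles in rad, forces in N, time in s.
With the tool pointing down it reaches from about 350 to 900 mm from the base axis. Payload 8.1 kg.
Tool frame: the origin (TCP) lies at the very end of the fingers, on their centre line; the grasp point (between the pads) lies 19 mm behind it; z points along the fingers, y is the line along which they close (so a half turn about z gives the same grasp; the last joint's range is limited). The gripper opens to 92 mm and grips with 3 to 60 N. Pads are 19 mm wide; open, the fingers measure 130 mm over their backs; the gripper's body (75 mm by 190 mm) begins 47 mm behind the grasp point.
Start: joints at [-1.389, 0.434, 0.025, 1.573, -0.012, 1.134, -0.075], TCP at [175.631, 599.829, 226.742] pointing down, gripper open.
Joint ranges: [-2.62, 2.62], [-0.44, 2.09], [-1.27, 1.32], [0.08, 2.57], [-1.32, 4.46], [0.12, 2], [-2.74, 2.74]. Speed limits (rad/s): [2.22, 2.22, 3.01, 3.01, 3.14, 3.14, 3.14].

## Interface

Orientations are given as [roll, pitch, yaw] about the fixed x, y, z axes, in that order (R = Rz(yaw) Ry(pitch) Rx(roll)).
In Python, from station import robot, capture gives the robot as it stands.
- The arm moves only by the tool play_rows, never from a script. Its argument "commands" is a list of rows, each an object with "dp": the shift along the tool's x, y, z in m, a list of three; "rotation": the turn, a rotation vector about the tool's x, y, z in rad, a list of three; "gripper": the opening, from 0 (shut) to 1 (fully open). A call has 1 to 5 rows; each row is the pose to reach, as a shift and turn from the pose commanded when the call began, along the tool's axes at that moment; what a row does not reach only later rows make up. A row lasts 1/8 s, in which the tool goes at most 62.5 mm and 10.7 degrees, less where a joint would pass 70% of its speed; a pose out of reach is approached as far as the arm can. A call with a gripper value outside its range is refused whole. The fingers move at their own pace and stop on an object; the grip force is fixed at half the most. Time passes only in rows, so rows that repeat a pose let the fingers close. It gives the time, the measured TCP pose, the force, the opening and the grip force at its end, in the units of the state.
- robot.sense(): the state, without advancing time (a new reading comes with each control period).
- capture(name): name is "scene" or "top"; returns a dict with "pixels" (400x640x3 uint8, red, green, blue), "K" (3x3 intrinsics, pixels), "R" (3x3) and "t" (3): a world point X has camera coordinates R X + t. Camera axes: x right, y down, z forward; pixel columns grow to the right and rows downward; lengths in mm; the calibration is good to about 2 mm. A picture is of the moment at which its call begins. There is no depth.
- robot.job_done(): hands the job in; it is judged then, once.
The state is a dict: "clock": time; "q": joint angles; "dq": joint speeds; "joint_efforts": joint torques, N m; "position": TCP position; "orientation": TCP orientation; "wrist_force": force on the tool from outside, world axes, zero at the start; "wrist_torque": the same for the moment, N m; "finger_gap": finger opening in mm; "grasp_force": force on a finger pad.
Only numpy, scipy, OpenCV 4.12 (cv2) and the standard library are available. Lean on these libraries where they do the work, as an engineer would, in place of code of your own. Each camera call takes 0.05 s, during which the arm holds its last target. There are 200 camera calls.

## Working session

There is one attempt and no reset: what is moved stays moved. The work goes in short steps, Python scripts to look and compute and a tool call to move; the robot and the scene stay as the last step left them, time stands still between calls to the robot, and variables do not carry over. Pictures are saved under pics/ and viewed, at most 14 in all, crops included, and the job is handed in when it is done.

Besides the shell and the picture viewer there is one more tool, called after "Call:" by a JSON object that holds its "api" and its "payload", one argument or row to a line. play_rows: Moves the arm, as the interface text tells. Its arguments: {"type":"object","properties":{"commands":{"type":"array","items":{"type":"object","properties":{"dp":{"type":"array","items":{"type":"number"}},"rotation":{"type":"array","items":{"type":"number"}},"gripper":{"type":"number"}}}}},"required":["commands"]}

```bash
mkdir -p pics; ls
cat > h.py <<'E'
import numpy as np, cv2
from station import robot, capture
def px2w(c,u,v,z):
    d=c["R"].T@np.linalg.inv(c["K"])@np.array([u,v,1.]); o=-c["R"].T@c["t"]
    return o+d*(z-o[2])/d[2]
def w2px(c,X):
    p=c["K"]@(c["R"]@np.array(X,float)+c["t"]); return p[:2]/p[2]
E
python3 - <<'E'
from h import *
import pickle
for n in ("scene","top"):
    c=capture(n); c={k:np.array(c[k]) for k in("pixels","K","R","t")}
    pickle.dump(c,open(n+".pkl","wb"))
    cv2.imwrite(f"pics/{n}0.png",c["pixels"][:,:,::-1]); print(n,c["K"],-c["R"].T@c["t"],c["R"])
print(robot.sense())
E
```

```text
pics
scene [[481.62788082   0.         304.20749761]
 [  0.         481.62788082 191.35442791]
 [  0.           0.           1.        ]] [ 932.74478651 -556.02709141 1226.82374508] [[ 0.83202443  0.55468659 -0.00762487]
 [ 0.4785775  -0.7246768  -0.49578938]
 [-0.28053329  0.40885979 -0.86840932]]
top [[453.23239615   0.         323.58264367]
 [  0.         453.23239615 198.09038223]
 [  0.           0.           1.        ]] [ 351.09534925   12.33600392 1044.38483645] [[ 0.01431074 -0.99972514  0.01857015]
 [-0.98388382 -0.01738965 -0.17796129]
 [ 0.1782353  -0.01572412 -0.98386225]]
{'clock': 0.1, 'q': array([-1.38857752,  0.43515784,  0.02498386,  1.5739789 , -0.01162006,
        1.13402585, -0.07509019]), 'dq': array([-0.00012581, -0.00122666, -0.00073878, -0.00331557, -0.00265876,
        0.00086687,  0.00056883]), 'joint_efforts': array([ 2.73765399e-03, -6.69116664e+01,  9.87879708e-01, -3.15141070e+01,
       -6.04907982e-02,  3.73683544e-02,  4.24330813e-05]), 'position': array([175.5366182 , 599.36882386, 226.03128066]), 'orientation': array([-3.14017270e+00,  1.15839263e-04,  2.85669681e+00]), 'wrist_force': array([-0.01398916, -0.76715182, -0.27182822]), 'wrist_torque': array([-0.0070211 ,  0.02928501,  0.00596642]), 'grasp_force': 0.0, 'finger_gap': 91.84525741108303}
```

View pics/scene0.png

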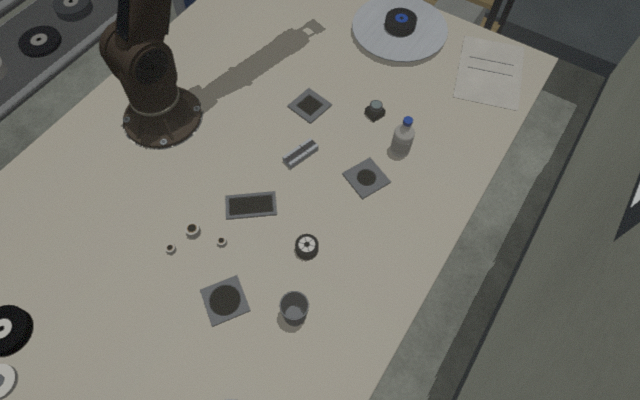

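View pics/top0.png

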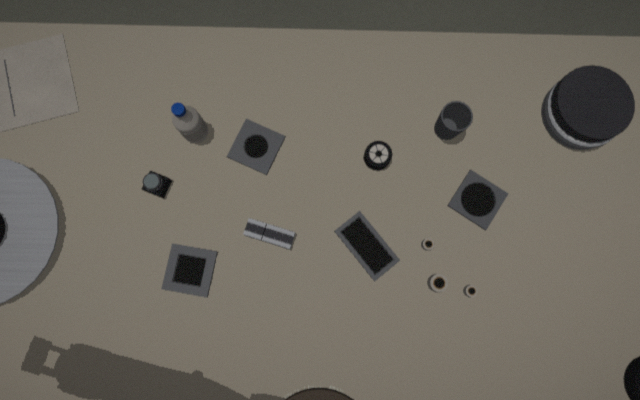

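The scene view shows four trays: loupe (310,105), tape (367,178), block (250,205) and film roll (225,300). The objects are the loupe (375,110), block (300,153), film roll (307,246), bottle (402,138) and cup (293,308).

There are three tape-like rolls, in top-view pixels: (438,283), (428,244) and (470,291). The one at (438,283) looks largest, so it fits the description. I'll confirm it in a crop.

```bash
python3 - <<'E'
import pickle
from h import *
c=pickle.load(open("top.pkl","rb"));p=c["pixels"][:,:,::-1]
def crop(n,x0,y0,x1,y1,s):
    im=cv2.resize(p[y0:y1,x0:x1],None,fx=s,fy=s,interpolation=cv2.INTER_CUBIC)
    im=cv2.convertScaleAbs(im,alpha=1.6)
    for g in range(0,x1-x0,20): cv2.putText(im,str(x0+g),(g*s,10),0,.35,(0,255,255),1); cv2.line(im,(g*s,12),(g*s,18),(0,255,255),1)
    for g in range(0,y1-y0,20): cv2.putText(im,str(y0+g),(0,g*s+4),0,.35,(0,255,255),1)
    cv2.imwrite(f"pics/{n}.png",im)
crop("cl",130,95,310,305,2 if 0 else 3) if 0 else crop("cl",135,100,305,245+55,3)
crop("cr",330,90,520,305,3) if 0 else crop("cr",330,95,515,295+8,3) if 0 else crop("cr",325,95,515,295,3)
E
python3 -c "
import cv2
for n in('cl','cr'): print(cv2.imread(f'pics/{n}.png').shape)"
```

```text
(600, 510, 3)
(600, 570, 3)
```

View pics/cl.png

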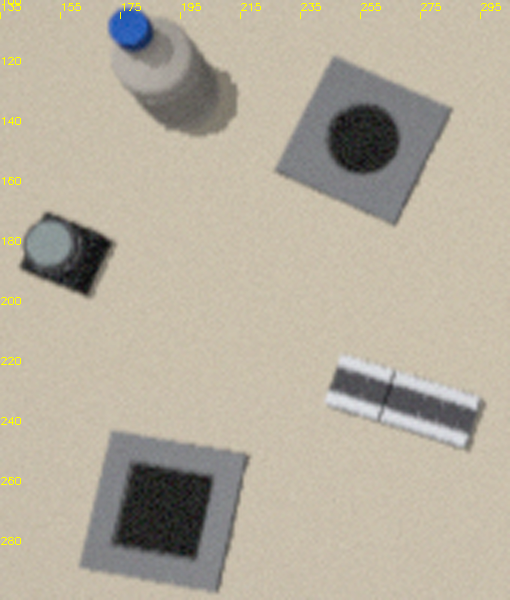

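View pics/cr.png

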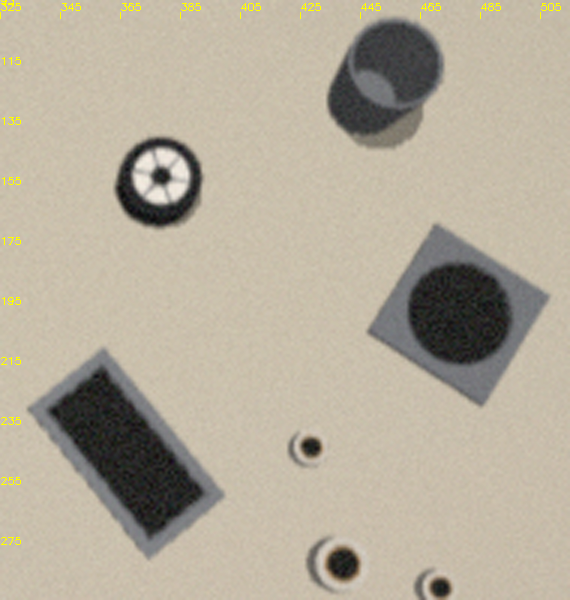

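The crop confirms the largest roll at crop (342,564), which is pixel (439,283). Its ring is about 53 crop px across, or roughly 40 mm; the other two are clearly smaller. I also read the tray corners, block corners, loupe barrel and film hub from these crops.

```bash
cat > m.py <<'E'
import pickle
from h import *
c=pickle.load(open("top.pkl","rb")); s=pickle.load(open("scene.pkl","rb"))
L=(135,100);R=(325,95)
f=lambda o,p,z: px2w(c,o[0]+(p[0]+.5)/3-.5,o[1]+(p[1]+.5)/3-.5,z)
P={}
for n,o,z,pts in [("tray_tape",L,7,[(334,56),(452,108),(396,225),(276,171)]),("tray_loupe",L,7,[(111,431),(248,456),(217,591),(80,567)]),
 ("block",L,26,[(341,354),(482,400),(467,450),(326,403)]),("loupe_barrel",L,50,[(50,243)]),("film",R,35,[(161,176)]),("tape",R,30,[(342,564)]),
 ("tray_roll",R,7,[(435,224),(550,297),(482,406),(368,331)]),("tray_block",R,7,[(103,348),(224,494),(149,558),(28,409)]),
 ("bottle",L,150,[(131,28)]),("cup",R,90,[(396,63)]),("loupe_foot_top",L,28,[(46,212),(21,267)]),("loupe_foot_bot",L,0,[(114,241),(91,297)])]:
    w=np.array([f(o,p,z) for p in pts]); m=w.mean(0); e=np.diff(np.vstack([w,w[:1]]),axis=0)[:,:2]
    print(n,m.round(1),"sides",np.linalg.norm(e,axis=1).round(0),"ang",np.degrees(np.arctan2(e[:,1],e[:,0])).round(1),"scene px",w2px(s,m).round(0))
E
python3 m.py
```

```text
tray_tape [661.2 157.2   7. ] sides [104. 104. 104. 104.] ang [-113.4  157.    66.4  -23.3] scene px [365. 177.]
tray_loupe [369.6 295.3   7. ] sides [106. 102. 104. 102.] ang [-99.4 170.2  81.1  -8.7] scene px [308. 105.]
block [452.5 116.9  26. ] sides [112.  39. 111.  38.] ang [-107.1  164.8   72.6  -14.5] scene px [299. 151.]
loupe_barrel [563.9 381.   50. ] sides [0.] ang [0.] scene px [375. 104.]
film [ 641.3 -128.8   35. ] sides [0.] ang [0.] scene px [306. 244.]
tape [ 349.4 -261.    30. ] sides [0.] ang [0.] scene px [190. 228.]
tray_roll [ 542.5 -364.7    7. ] sides [105. 104. 103. 103.] ang [-123.   146.3   56.5  -32.9] scene px [223. 299.]
tray_block [ 431.4 -104.1    7. ] sides [144.  75. 144.  75.] ang [-140.2  130.3   39.7  -50. ] scene px [250. 204.]
bottle [694.9 300.9 150. ] sides [0.] ang [0.] scene px [406. 120.]
cup [ 715.6 -296.5   90. ] sides [0.] ang [0.] scene px [293. 305.]
loupe_foot_top [571.2 401.8  28. ] sides [46. 46.] ang [160.5 -19.5] scene px [379. 106.]
loupe_foot_bot [554.8 357.3   0. ] sides [47. 47.] ang [162.1 -17.9] scene px [367. 118.]
```

```bash
cat > go.py <<'E'
import sys
from h import *
from scipy.spatial.transform import Rotation as T
# usage: go.py x y z yawdeg : shift/turn from the sensed pose, tool axes
s=robot.sense(); R0=T.from_euler("xyz",s["orientation"])
a=list(map(float,sys.argv[1:]))
for i in range(0,len(a),4):
    R1=T.from_euler("xyz",[np.pi,0,np.radians(a[i+3])])
    print("dp",(R0.inv().apply(np.array(a[i:i+3])-s["position"])/1000).round(4),"rot",(R0.inv()*R1).as_rotvec().round(4))
print(s["clock"],s["position"].round(1),np.degrees(s["orientation"]).round(1),s["finger_gap"].round(1),s["grasp_force"],s["wrist_force"].round(1))
E
python3 go.py 641 -129 150 70
```

```text
dp [-0.6514 -0.5681  0.0769] rot [-1.000e-03  1.200e-03  1.635e+00]Traceback (most recent call last):
  File "go.py", line 10, in <module>
    print(s["clock"],s["position"].round(1),np.degrees(s["orientation"]).round(1),s["finger_gap"].round(1),s["grasp_force"],s["wrist_force"].round(1))
                                                                                  ^^^^^^^^^^^^^^^^^^^^^
AttributeError: 'float' object has no attribute 'round'
```

```bash
sed -i 's/s\["finger_gap"\].round(1)/round(float(s["finger_gap"]),1)/' go.py
```

Call:
{"api": "play_rows", "payload": {
  "commands": [
    {"dp":[-0.04,-0.035,0],"rotation":[0,0,0.1],"gripper":1},
    {"dp":[-0.08,-0.07,0],"rotation":[0,0,0.25],"gripper":1},
    {"dp":[-0.12,-0.105,0],"rotation":[0,0,0.4],"gripper":1},
    {"dp":[-0.16,-0.14,0],"rotation":[0,0,0.55],"gripper":1},
    {"dp":[-0.2,-0.175,0],"rotation":[0,0,0.7],"gripper":1}
  ]
}}

```text
clock: 0.72
position: [319.0, 374.0, 226.6]
orientation: [-3.141, -0.0, 2.152]
wrist_force: [1.3, 0.2, -0.6]
finger_gap: 92.0
grasp_force: 0.0
```

```bash
python3 go.py 641 -129 150 70
```

```text
dp [-0.5972 -0.0069  0.0766] rot [-2.0e-04  1.0e-04  9.3e-01]
0.725 [319.  374.  226.6] [-180.    -0.   123.3] 92.0 0.0 [ 1.3  0.2 -0.6]
```

Call:
{"api": "play_rows", "payload": {
  "commands": [
    {"dp":[-0.06,-0.001,0.008],"rotation":[0,0,0.18],"gripper":1},
    {"dp":[-0.12,-0.002,0.016],"rotation":[0,0,0.36],"gripper":1},
    {"dp":[-0.18,-0.002,0.024],"rotation":[0,0,0.54],"gripper":1},
    {"dp":[-0.24,-0.003,0.032],"rotation":[0,0,0.72],"gripper":1},
    {"dp":[-0.3,-0.003,0.04],"rotation":[0,0,0.9],"gripper":1}
  ]
}}

```text
clock: 1.35
position: [482.4, 122.5, 186.5]
orientation: [3.142, -0.0, 1.251]
wrist_force: [0.9, 1.2, -0.5]
finger_gap: 91.9
grasp_force: 0.0
```

```bash
python3 go.py 641 -129 100 70
```

```text
dp [-0.189   0.2296  0.0864] rot [-0.     -0.0004  0.0296]
1.35 [482.4 122.5 186.5] [180.   -0.   71.7] 91.9 0.0 [ 0.9  1.2 -0.5]
```

Call:
{"api": "play_rows", "payload": {
  "commands": [
    {"dp":[-0.038,0.046,0.017],"rotation":[0,0,0.03],"gripper":1},
    {"dp":[-0.08,0.094,0.035],"rotation":[0,0,0.03],"gripper":1},
    {"dp":[-0.12,0.142,0.055],"rotation":[0,0,0.03],"gripper":1},
    {"dp":[-0.16,0.19,0.075],"rotation":[0,0,0.03],"gripper":1},
    {"dp":[-0.189,0.2296,0.0864],"rotation":[0,0,0.03],"gripper":1}
  ]
}}

```text
clock: 1.98
position: [642.1, -128.2, 99.0]
orientation: [-3.14, -0.0, 1.227]
wrist_force: [0.8, 0.4, 0.7]
finger_gap: 91.7
grasp_force: 0.0
```

Call:
{"api": "play_rows", "payload": {
  "commands": [
    {"dp":[0,0,0.01],"rotation":[0,0,0],"gripper":1},
    {"dp":[0,0,0.03],"rotation":[0,0,0],"gripper":1},
    {"dp":[0,0,0.045],"rotation":[0,0,0],"gripper":1},
    {"dp":[0,0,0.05],"rotation":[0,0,0],"gripper":1},
    {"dp":[0,0,0.05],"rotation":[0,0,0],"gripper":1}
  ]
}}

```text
clock: 2.6
position: [641.6, -125.8, 50.2]
orientation: [-3.141, -0.0, 1.228]
wrist_force: [0.0, -0.7, 1.4]
finger_gap: 91.7
grasp_force: 0.0
```

```bash
python3 go.py 641 -129 9 70
python3 - <<'E'
from h import *
c=capture("top"); cv2.imwrite("pics/g1.png",cv2.resize(c["pixels"][100:240,280:480,::-1],None,fx=3,fy=3))
E
```

```text
dp [-0.0032  0.0005  0.0412] rot [-0.0005 -0.0002  0.006 ]
2.6 [ 641.6 -125.8   50.2] [-180.    -0.    70.3] 91.7 0.0 [ 0.  -0.7  1.4]
```

View pics/g1.png

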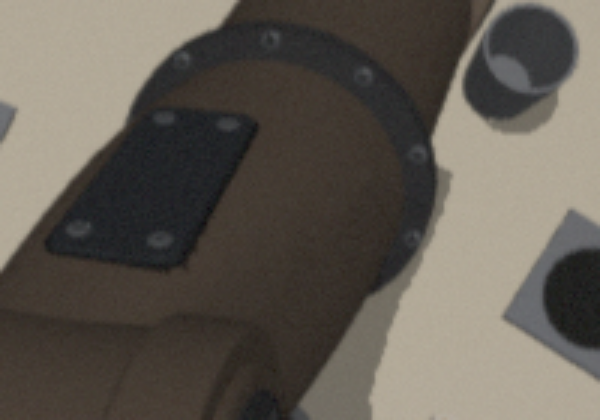

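The arm hides the film roll in the top view, so that picture is no help. The measured pose is good enough to continue the descent.

Call:
{"api": "play_rows", "payload": {
  "commands": [
    {"dp":[-0.003,0,0.01],"rotation":[0,0,0],"gripper":1},
    {"dp":[-0.003,0,0.025],"rotation":[0,0,0],"gripper":1},
    {"dp":[-0.003,0,0.037],"rotation":[0,0,0],"gripper":1},
    {"dp":[-0.003,0,0.041],"rotation":[0,0,0],"gripper":1},
    {"dp":[-0.003,0,0.041],"rotation":[0,0,0],"gripper":1}
  ]
}}

```text
clock: 3.28
position: [640.5, -129.5, 8.8]
orientation: [-3.141, 0.0, 1.227]
wrist_force: [1.4, 0.3, 0.1]
finger_gap: 91.8
grasp_force: 0.0
```

Call:
{"api": "play_rows", "payload": {
  "commands": [
    {"dp":[0,0,0],"rotation":[0,0,0],"gripper":0.6},
    {"dp":[0,0,0],"rotation":[0,0,0],"gripper":0.5},
    {"dp":[0,0,0],"rotation":[0,0,0],"gripper":0.4},
    {"dp":[0,0,0],"rotation":[0,0,0],"gripper":0.4},
    {"dp":[0,0,0],"rotation":[0,0,0],"gripper":0.4}
  ]
}}

```text
clock: 3.9
position: [641.0, -129.4, 9.6]
orientation: [3.141, -0.0, 1.227]
wrist_force: [-0.8, 0.2, 2.7]
finger_gap: 63.4
grasp_force: 30.0
```

Call:
{"api": "play_rows", "payload": {
  "commands": [
    {"dp":[0,0,-0.01],"rotation":[0,0,0],"gripper":0.4},
    {"dp":[0,0,-0.03],"rotation":[0,0,0],"gripper":0.4},
    {"dp":[0,0,-0.06],"rotation":[0,0,0],"gripper":0.4},
    {"dp":[0,0,-0.09],"rotation":[0,0,0],"gripper":0.4},
    {"dp":[0,0,-0.12],"rotation":[0,0,0],"gripper":0.4}
  ]
}}

```text
clock: 4.53
position: [640.8, -129.6, 131.8]
orientation: [3.141, -0.0, 1.226]
wrist_force: [0.8, -0.6, -1.2]
finger_gap: 63.3
grasp_force: 30.0
```

```bash
python3 go.py 542.5 -364.7 100 70
```

```text
dp [-0.2545 -0.0132  0.0317] rot [ 0.001  -0.0002  0.0047]
4.525 [ 640.8 -129.6  131.8] [179.9  -0.   70.3] 63.3 29.999670088291168 [ 0.8 -0.6 -1.2]
```

Call:
{"api": "play_rows", "payload": {
  "commands": [
    {"dp":[-0.045,-0.002,0],"rotation":[0,0,0],"gripper":0.4},
    {"dp":[-0.1,-0.005,0],"rotation":[0,0,0],"gripper":0.4},
    {"dp":[-0.16,-0.008,0],"rotation":[0,0,0],"gripper":0.4},
    {"dp":[-0.215,-0.011,0.01],"rotation":[0,0,0],"gripper":0.4},
    {"dp":[-0.2545,-0.013,0.0317],"rotation":[0,0,0],"gripper":0.4}
  ]
}}

```text
clock: 5.15
position: [541.8, -368.4, 100.0]
orientation: [3.138, 0.002, 1.224]
wrist_force: [0.7, 1.0, -1.7]
finger_gap: 63.5
grasp_force: 30.0
```

Call:
{"api": "play_rows", "payload": {
  "commands": [
    {"dp":[0,0,0.01],"rotation":[0,0,0],"gripper":0.4},
    {"dp":[0,0,0.03],"rotation":[0,0,0],"gripper":0.4},
    {"dp":[0,0,0.05],"rotation":[0,0,0],"gripper":0.4},
    {"dp":[0,0,0.065],"rotation":[0,0,0],"gripper":0.4},
    {"dp":[0,0,0.065],"rotation":[0,0,0],"gripper":0.4}
  ]
}}

```text
clock: 5.78
position: [542.2, -363.4, 31.0]
orientation: [-3.139, -0.001, 1.228]
wrist_force: [-0.1, 0.1, -1.5]
finger_gap: 63.5
grasp_force: 30.0
```

```bash
python3 go.py 542.5 -364.7 12.4 70;  python3 - <<'E'
from h import *
for n in("top","scene"):
    c=capture(n); u=w2px(c,[542,-365,10]).astype(int); cv2.imwrite(f"pics/p1{n}.png",cv2.resize(c["pixels"][u[1]-60:u[1]+60,u[0]-70:u[0]+70,::-1],None,fx=4,fy=4))
E
```

```text
dp [-0.0011  0.0008  0.0186] rot [-0.0027 -0.0006  0.006 ]
5.775 [ 542.2 -363.4   31. ] [-179.8   -0.    70.3] 63.5 29.999798834323883 [-0.1  0.1 -1.5]
```

View pics/p1scene.png

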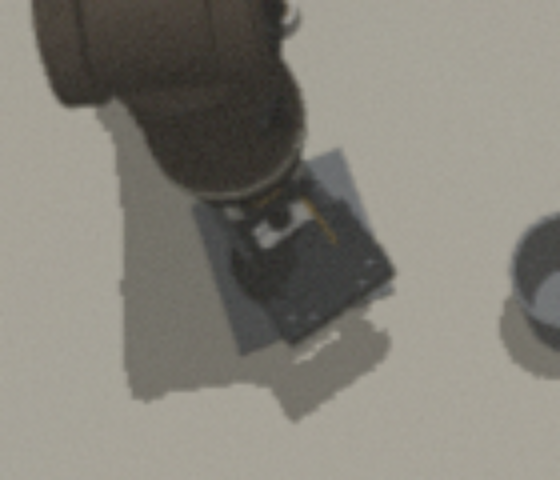

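The gripper stands over the tray, with the roll partly hidden between plate and hand at about crop (270,240). The cup is clear.

Call:
{"api": "play_rows", "payload": {
  "commands": [
    {"dp":[0,0,0.006],"rotation":[0,0,0],"gripper":0.4},
    {"dp":[0,0,0.011],"rotation":[0,0,0],"gripper":0.4},
    {"dp":[0,0,0.015],"rotation":[0,0,0],"gripper":0.4},
    {"dp":[0,0,0.018],"rotation":[0,0,0],"gripper":0.4},
    {"dp":[0,0,0.0185],"rotation":[0,0,0],"gripper":0.4}
  ]
}}

```text
clock: 6.5
position: [542.6, -364.6, 13.9]
orientation: [-3.141, -0.0, 1.227]
wrist_force: [0.3, 0.1, -0.8]
finger_gap: 63.3
grasp_force: 30.0
```

Call:
{"api": "play_rows", "payload": {
  "commands": [
    {"dp":[0,0,0.0005],"rotation":[0,0,0],"gripper":0.4},
    {"dp":[0,0,0.0005],"rotation":[0,0,0],"gripper":0.4}
  ]
}}

```text
clock: 6.75
position: [542.7, -364.7, 13.7]
orientation: [3.141, -0.0, 1.227]
wrist_force: [-0.5, 0.3, -2.1]
finger_gap: 63.5
grasp_force: 30.0
```

Call:
{"api": "play_rows", "payload": {
  "commands": [
    {"dp":[0,0,0.0007],"rotation":[0,0,0],"gripper":0.4},
    {"dp":[0,0,0.0014],"rotation":[0,0,0],"gripper":0.4},
    {"dp":[0,0,0.0014],"rotation":[0,0,0],"gripper":0.4}
  ]
}}

```text
clock: 7.12
position: [542.7, -364.7, 12.6]
orientation: [3.141, -0.0, 1.227]
wrist_force: [-1.7, 1.7, 4.9]
finger_gap: 63.3
grasp_force: 30.0
```

Call:
{"api": "play_rows", "payload": {
  "commands": [
    {"dp":[0,0,0],"rotation":[0,0,0],"gripper":0.75},
    {"dp":[0,0,0],"rotation":[0,0,0],"gripper":0.85},
    {"dp":[0,0,0],"rotation":[0,0,0],"gripper":0.95},
    {"dp":[0,0,0],"rotation":[0,0,0],"gripper":0.95},
    {"dp":[0,0,-0.01],"rotation":[0,0,0],"gripper":0.95}
  ]
}}

```text
clock: 7.75
position: [542.1, -364.3, 21.9]
orientation: [-3.14, -0.0, 1.227]
wrist_force: [0.4, -0.3, 0.4]
finger_gap: 87.4
grasp_force: 0.0
```

Call:
{"api": "play_rows", "payload": {
  "commands": [
    {"dp":[0,0,-0.02],"rotation":[0,0,0],"gripper":0.9},
    {"dp":[0,0,-0.05],"rotation":[0,0,0],"gripper":0.9},
    {"dp":[0,0,-0.08],"rotation":[0,0,0],"gripper":0.9},
    {"dp":[0,0,-0.1],"rotation":[0,0,0],"gripper":0.9},
    {"dp":[0,0,-0.1],"rotation":[0,0,0],"gripper":0.9}
  ]
}}

```text
clock: 8.38
position: [543.6, -365.4, 124.5]
orientation: [3.138, 0.0, 1.227]
wrist_force: [-0.9, 0.1, 0.1]
finger_gap: 82.5
grasp_force: 0.0
```

```bash
python3 go.py 349.4 -261 70 45
```

```text
dp [ 0.0328 -0.2182  0.0537] rot [ 3.600e-03 -3.000e-04  4.413e-01]
8.375 [ 543.6 -365.4  124.5] [179.8   0.   70.3] 82.5 0.0 [-0.9  0.1  0.1]
```

Call:
{"api": "play_rows", "payload": {
  "commands": [
    {"dp":[0.007,-0.045,0],"rotation":[0.0,0,0.1],"gripper":0.8},
    {"dp":[0.016,-0.105,0.01],"rotation":[0,0,0.2],"gripper":0.8},
    {"dp":[0.025,-0.165,0.025],"rotation":[0,0,0.32],"gripper":0.8},
    {"dp":[0.0315,-0.21,0.045],"rotation":[0,0,0.44],"gripper":0.8},
    {"dp":[0.0328,-0.2182,0.0537],"rotation":[0.002,0,0.441],"gripper":0.8}
  ]
}}

```text
clock: 9.0
position: [344.4, -257.6, 67.1]
orientation: [-3.135, 0.001, 0.784]
wrist_force: [0.4, 0.3, 0.1]
finger_gap: 73.6
grasp_force: 0.0
```

Call:
{"api": "play_rows", "payload": {
  "commands": [
    {"dp":[0,0,0],"rotation":[0,0,0],"gripper":0.8},
    {"dp":[0,0,0.01],"rotation":[0,0,0],"gripper":0.8},
    {"dp":[0,0,0.01],"rotation":[0,0,0],"gripper":0.8}
  ]
}}

```text
clock: 9.38
position: [349.0, -260.7, 58.0]
orientation: [-3.14, 0.001, 0.786]
wrist_force: [-1.0, -0.5, -0.6]
finger_gap: 73.8
grasp_force: 0.0
```

```bash
python3 go.py 349.4 -261 8.5 45
python3 - <<'E'
from h import *
im=[]
for n,X in(("top",[542,-365,10]),("scene",[542,-365,10]),("top",[370,-250,10]),("scene",[370,-250,10])):
    c=capture(n); u=w2px(c,X).astype(int); im.append(cv2.resize(c["pixels"][u[1]-40:u[1]+40,u[0]-45:u[0]+45,::-1],(360,290)))
cv2.imwrite("pics/q1.png",np.vstack([np.hstack(im[:2]),np.hstack(im[2:])]))
E
```

```text
dp [0.0002 0.0006 0.0495] rot [-0.0019  0.0009  0.0008]
9.375 [ 349.  -260.7   58. ] [-1.799e+02  1.000e-01  4.500e+01] 73.8 0.0 [-1.  -0.5 -0.6]
```

View pics/q1.png

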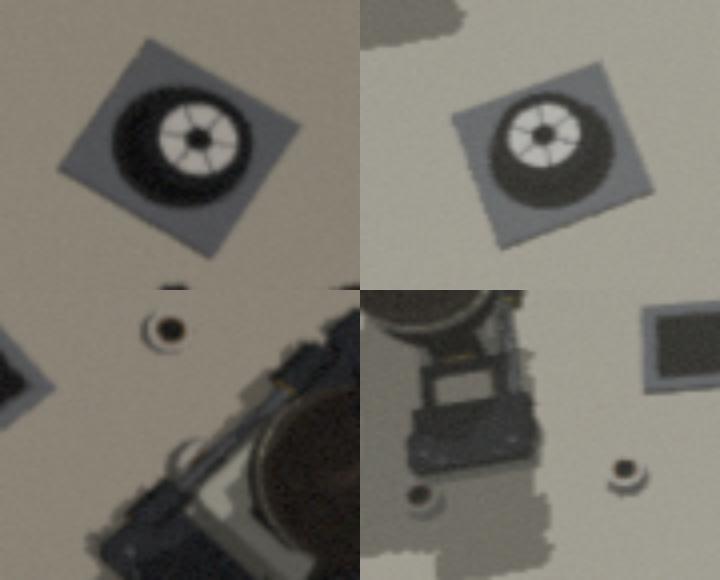

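The film roll sits in the round recess: the hub is at (198,138) against a recess centre of (180,147), and that offset matches the expected parallax. The gripper is over the big tape roll, and both small rolls are clear of the fingers.

Call:
{"api": "play_rows", "payload": {
  "commands": [
    {"dp":[0,0,0.012],"rotation":[0,0,0],"gripper":0.8},
    {"dp":[0,0,0.03],"rotation":[0,0,0],"gripper":0.8},
    {"dp":[0,0.0005,0.044],"rotation":[0,0,0],"gripper":0.8},
    {"dp":[0,0.0005,0.0495],"rotation":[0,0,0],"gripper":0.8},
    {"dp":[0,0.0005,0.0495],"rotation":[0,0,0],"gripper":0.8}
  ]
}}

```text
clock: 10.2
position: [348.3, -260.5, 8.7]
orientation: [-3.139, 0.001, 0.785]
wrist_force: [-0.4, 0.0, -0.4]
finger_gap: 73.2
grasp_force: 0.0
```

Call:
{"api": "play_rows", "payload": {
  "commands": [
    {"dp":[0,0,0],"rotation":[0,0,0],"gripper":0.5},
    {"dp":[0,0,0],"rotation":[0,0,0],"gripper":0.4},
    {"dp":[0,0,0],"rotation":[0,0,0],"gripper":0.2},
    {"dp":[0,0,0],"rotation":[0,0,0],"gripper":0.2},
    {"dp":[0,0,0],"rotation":[0,0,0],"gripper":0.2}
  ]
}}

```text
clock: 10.82
position: [348.8, -260.5, 9.2]
orientation: [-3.14, 0.0, 0.786]
wrist_force: [1.1, -0.3, 3.4]
finger_gap: 39.2
grasp_force: 30.0
```

Gripped at 39 mm, which matches the 40 mm roll. Lifting.

Call:
{"api": "play_rows", "payload": {
  "commands": [
    {"dp":[0,0,-0.01],"rotation":[0,0,0],"gripper":0.2},
    {"dp":[0,0,-0.03],"rotation":[0,0,0],"gripper":0.2},
    {"dp":[0,0,-0.06],"rotation":[0,0,0],"gripper":0.2},
    {"dp":[0,0,-0.09],"rotation":[0,0,0],"gripper":0.2},
    {"dp":[0,0,-0.11],"rotation":[0,0,0],"gripper":0.2}
  ]
}}

```text
clock: 11.45
position: [348.7, -260.7, 120.6]
orientation: [-3.14, -0.0, 0.785]
wrist_force: [0.2, 0.2, -0.2]
finger_gap: 39.1
grasp_force: 30.0
```

```bash
python3 go.py 661.2 157.2 100 45
```

```text
dp [ 0.5165 -0.0746  0.0207] rot [-0.0012 -0.     -0.0001]
11.45 [ 348.7 -260.7  120.6] [-179.9   -0.    45. ] 39.1 29.999535083770752 [ 0.2  0.2 -0.2]
```

Call:
{"api": "play_rows", "payload": {
  "commands": [
    {"dp":[0.04,-0.006,0],"rotation":[0,0,0],"gripper":0.2},
    {"dp":[0.09,-0.013,0],"rotation":[0,0,0],"gripper":0.2},
    {"dp":[0.145,-0.021,0],"rotation":[0,0,0],"gripper":0.2},
    {"dp":[0.2,-0.029,0],"rotation":[0,0,0],"gripper":0.2},
    {"dp":[0.26,-0.0375,0],"rotation":[0,0,0],"gripper":0.2}
  ]
}}

```text
clock: 12.08
position: [506.6, -48.9, 119.7]
orientation: [-3.14, 0.0, 0.785]
wrist_force: [1.6, -0.8, -0.3]
finger_gap: 39.5
grasp_force: 30.0
```

Call:
{"api": "play_rows", "payload": {
  "commands": [
    {"dp":[0.06,-0.009,0],"rotation":[0,0,0],"gripper":0.2},
    {"dp":[0.12,-0.017,0],"rotation":[0,0,0],"gripper":0.2},
    {"dp":[0.17,-0.025,0],"rotation":[0,0,0],"gripper":0.2},
    {"dp":[0.22,-0.032,0.01],"rotation":[0,0,0],"gripper":0.2},
    {"dp":[0.2565,-0.037,0.0207],"rotation":[0,0,0],"gripper":0.2}
  ]
}}

```text
clock: 12.7
position: [661.8, 160.0, 98.4]
orientation: [-3.14, 0.0, 0.788]
wrist_force: [1.2, 0.2, -0.2]
finger_gap: 39.6
grasp_force: 30.0
```

Call:
{"api": "play_rows", "payload": {
  "commands": [
    {"dp":[0,0,0.01],"rotation":[0,0,0],"gripper":0.2},
    {"dp":[0,0,0.03],"rotation":[0,0,0],"gripper":0.2},
    {"dp":[0,0,0.05],"rotation":[0,0,0],"gripper":0.2},
    {"dp":[0,0,0.065],"rotation":[0,0,0],"gripper":0.2},
    {"dp":[0,0,0.065],"rotation":[0,0,0],"gripper":0.2}
  ]
}}

```text
clock: 13.32
position: [659.9, 156.9, 31.7]
orientation: [-3.138, 0.003, 0.785]
wrist_force: [-0.0, 0.1, -0.3]
finger_gap: 39.5
grasp_force: 30.0
```

```bash
python3 go.py 661.2 157.2 13 45
```

```text
dp [0.0012 0.0008 0.0187] rot [-0.0032  0.0027 -0.0004]
13.325 [659.9 156.9  31.7] [-179.8    0.2   45. ] 39.5 29.99969333410263 [-0.   0.1 -0.3]
```

Call:
{"api": "play_rows", "payload": {
  "commands": [
    {"dp":[0.001,0.0005,0.007],"rotation":[0,0,0],"gripper":0.2},
    {"dp":[0.001,0.0005,0.012],"rotation":[0,0,0],"gripper":0.2},
    {"dp":[0.001,0.0005,0.016],"rotation":[0,0,0],"gripper":0.2},
    {"dp":[0.001,0.0005,0.0185],"rotation":[0,0,0],"gripper":0.2},
    {"dp":[0.001,0.0005,0.0185],"rotation":[0,0,0],"gripper":0.2}
  ]
}}

```text
clock: 13.95
position: [661.9, 157.9, 14.6]
orientation: [-3.14, 0.001, 0.786]
wrist_force: [-0.3, -0.4, 0.3]
finger_gap: 39.4
grasp_force: 30.0
```

Call:
{"api": "play_rows", "payload": {
  "commands": [
    {"dp":[0,0,0.0005],"rotation":[0,0,0],"gripper":0.2},
    {"dp":[0,0,0.0008],"rotation":[0,0,0],"gripper":0.2},
    {"dp":[0,0,0.0008],"rotation":[0,0,0],"gripper":0.2}
  ]
}}

```text
clock: 14.32
position: [662.1, 157.9, 14.0]
orientation: [-3.14, 0.0, 0.786]
wrist_force: [-0.1, 0.1, -0.5]
finger_gap: 39.4
grasp_force: 30.0
```

Call:
{"api": "play_rows", "payload": {
  "commands": [
    {"dp":[0,0,0.0006],"rotation":[0,0,0],"gripper":0.2},
    {"dp":[0,0,0.0012],"rotation":[0,0,0],"gripper":0.2},
    {"dp":[0,0,0.0014],"rotation":[0,0,0],"gripper":0.2}
  ]
}}

```text
clock: 14.7
position: [662.0, 157.9, 12.5]
orientation: [-3.14, 0.0, 0.786]
wrist_force: [-0.4, -0.1, -0.3]
finger_gap: 39.4
grasp_force: 30.0
```

Call:
{"api": "play_rows", "payload": {
  "commands": [
    {"dp":[0,0,0.0003],"rotation":[0,0,0],"gripper":0.2},
    {"dp":[0,0,0.0005],"rotation":[0,0,0],"gripper":0.2},
    {"dp":[0,0,0.0005],"rotation":[0,0,0],"gripper":0.2}
  ]
}}

```text
clock: 15.08
position: [662.1, 157.9, 12.3]
orientation: [-3.14, 0.0, 0.786]
wrist_force: [-2.5, 0.3, 4.0]
finger_gap: 39.2
grasp_force: 30.0
```

Contact at 12.3 mm with +4 N. Releasing and lifting high.

Call:
{"api": "play_rows", "payload": {
  "commands": [
    {"dp":[0,0,0],"rotation":[0,0,0],"gripper":0.5},
    {"dp":[0,0,0],"rotation":[0,0,0],"gripper":0.6},
    {"dp":[0,0,0],"rotation":[0,0,0],"gripper":0.7},
    {"dp":[0,0,0],"rotation":[0,0,0],"gripper":0.7},
    {"dp":[0,0,-0.01],"rotation":[0,0,0],"gripper":0.7}
  ]
}}

```text
clock: 15.7
position: [661.4, 157.7, 21.7]
orientation: [-3.139, 0.002, 0.786]
wrist_force: [0.3, 0.1, -0.5]
finger_gap: 64.1
grasp_force: 0.0
```

Call:
{"api": "play_rows", "payload": {
  "commands": [
    {"dp":[0,0,-0.02],"rotation":[0,0,0],"gripper":0.8},
    {"dp":[0,0,-0.05],"rotation":[0,0,0],"gripper":0.8},
    {"dp":[0,0,-0.1],"rotation":[0,0,0],"gripper":0.8},
    {"dp":[0,0,-0.15],"rotation":[0,0,0],"gripper":0.8},
    {"dp":[0,0,-0.17],"rotation":[0,0,0],"gripper":0.8}
  ]
}}

```text
clock: 16.32
position: [664.0, 157.3, 197.1]
orientation: [3.141, -0.005, 0.785]
wrist_force: [-0.8, -0.5, -0.7]
finger_gap: 74.0
grasp_force: 0.0
```

```bash
python3 go.py 563.3 379.8 190 160.5 520 270 200 160.5
```

```text
dp [ 0.086  -0.2285  0.0073] rot [ 5.400e-03 -2.000e-03 -2.016e+00]
dp [-0.0222 -0.1815 -0.0031] rot [ 5.400e-03 -2.000e-03 -2.016e+00]
16.325 [664.  157.3 197.1] [179.9  -0.3  45. ] 74.0 0.0 [-0.8 -0.5 -0.7]
```

Call:
{"api": "play_rows", "payload": {
  "commands": [
    {"dp":[-0.004,-0.036,0],"rotation":[0,0,-0.12],"gripper":0.8},
    {"dp":[-0.009,-0.072,0],"rotation":[0,0,-0.3],"gripper":0.8},
    {"dp":[-0.013,-0.109,0],"rotation":[0,0,-0.48],"gripper":0.8},
    {"dp":[-0.018,-0.145,0],"rotation":[0,0,-0.66],"gripper":0.8},
    {"dp":[-0.022,-0.1815,0],"rotation":[0,0,-0.84],"gripper":0.8}
  ]
}}

```text
clock: 16.95
position: [517.3, 270.8, 193.0]
orientation: [-3.14, -0.001, 1.631]
wrist_force: [0.1, 0.7, -0.7]
finger_gap: 73.3
grasp_force: 0.0
```

Call:
{"api": "play_rows", "payload": {
  "commands": [
    {"dp":[0,0,0],"rotation":[0,0,-0.18],"gripper":0.8},
    {"dp":[0,0,0],"rotation":[0,0,-0.36],"gripper":0.8},
    {"dp":[0,0,0],"rotation":[0,0,-0.54],"gripper":0.8},
    {"dp":[0,0,0],"rotation":[0,0,-0.72],"gripper":0.8},
    {"dp":[0,0,0],"rotation":[0,0,-0.9],"gripper":0.8}
  ]
}}

```text
clock: 17.58
position: [518.3, 270.1, 192.9]
orientation: [-3.141, -0.002, 2.531]
wrist_force: [0.2, 0.5, 0.1]
finger_gap: 73.4
grasp_force: 0.0
```

```bash
python3 go.py 563.3 379.8 110 160.5;  python3 - <<'E'
from h import *
im=[]
for n,X in(("top",[661,157,10]),("scene",[661,157,10]),("top",[564,380,10]),("scene",[564,380,10])):
    c=capture(n); u=w2px(c,X).astype(int); im.append(cv2.resize(c["pixels"][u[1]-40:u[1]+40,u[0]-45:u[0]+45,::-1],(360,290)))
cv2.imwrite("pics/q2.png",np.vstack([np.hstack(im[:2]),np.hstack(im[2:])]))
E
```

```text
dp [0.0259 0.1157 0.0829] rot [ 1.0e-04 -1.7e-03 -2.7e-01]
17.575 [518.3 270.1 192.9] [-1.80e+02 -1.00e-01  1.45e+02] 73.4 0.0 [0.2 0.5 0.1]
```

View pics/q2.png

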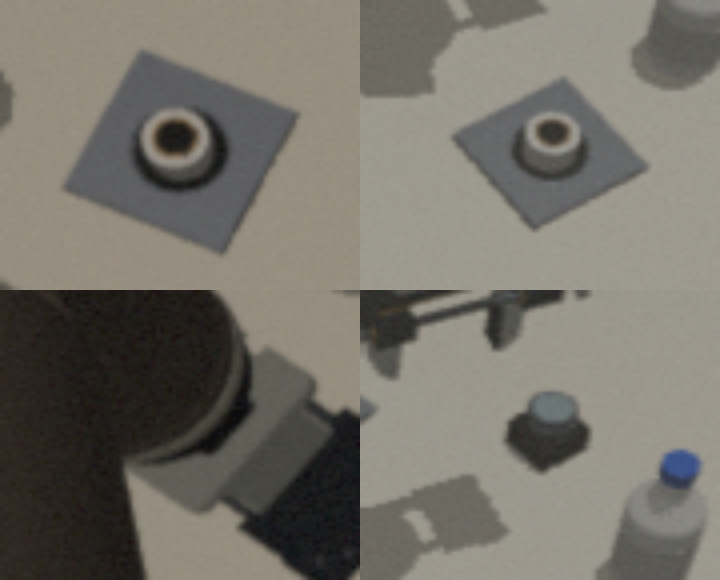

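The tape roll sits centred and flat in its recess, at (178,140) in the top crop and (552,145) in the scene crop. The loupe stands untouched at (548,435), with the bottle to its right. Next I'll approach the loupe from above.

Call:
{"api": "play_rows", "payload": {
  "commands": [
    {"dp":[0.009,0.039,0],"rotation":[0,0,-0.09],"gripper":0.8},
    {"dp":[0.018,0.08,0.01],"rotation":[0,0,-0.18],"gripper":0.8},
    {"dp":[0.0259,0.1157,0.04],"rotation":[0,0,-0.27],"gripper":0.8},
    {"dp":[0.0259,0.1157,0.07],"rotation":[0,0,-0.27],"gripper":0.8},
    {"dp":[0.0259,0.1157,0.0829],"rotation":[0,0,-0.27],"gripper":0.8}
  ]
}}

```text
clock: 18.4
position: [563.0, 379.4, 107.5]
orientation: [-3.139, -0.003, 2.793]
wrist_force: [-1.7, -1.0, 0.1]
finger_gap: 73.7
grasp_force: 0.0
```

Call:
{"api": "play_rows", "payload": {
  "commands": [
    {"dp":[0,0,0.02],"rotation":[0,0,0],"gripper":0.8},
    {"dp":[0,0,0.04],"rotation":[0,0,0],"gripper":0.8},
    {"dp":[0,0,0.05],"rotation":[0,0,0],"gripper":0.8},
    {"dp":[0,0,0.05],"rotation":[0,0,0],"gripper":0.8}
  ]
}}

```text
clock: 18.9
position: [563.6, 379.6, 58.9]
orientation: [-3.141, -0.003, 2.795]
wrist_force: [-0.3, -1.4, 0.3]
finger_gap: 73.3
grasp_force: 0.0
```

```bash
python3 go.py 563.3 379.8 8.5 160.5
```

```text
dp [0.0002 0.0001 0.0504] rot [-0.0006 -0.0026 -0.006 ]
18.9 [563.6 379.6  58.9] [-1.800e+02 -1.000e-01  1.602e+02] 73.3 0.0 [-0.3 -1.4  0.3]
```

Call:
{"api": "play_rows", "payload": {
  "commands": [
    {"dp":[0,0,0.012],"rotation":[0,-0.002,-0.006],"gripper":0.8},
    {"dp":[0,0,0.03],"rotation":[0,-0.002,-0.006],"gripper":0.8},
    {"dp":[0,0,0.044],"rotation":[0,-0.002,-0.006],"gripper":0.8},
    {"dp":[0,0,0.05],"rotation":[0,-0.002,-0.006],"gripper":0.8},
    {"dp":[0,0,0.05],"rotation":[0,-0.002,-0.006],"gripper":0.8}
  ]
}}

```text
clock: 19.52
position: [563.6, 379.8, 8.9]
orientation: [-3.141, -0.0, 2.802]
wrist_force: [1.0, 0.8, 1.2]
finger_gap: 73.5
grasp_force: 0.0
```

Call:
{"api": "play_rows", "payload": {
  "commands": [
    {"dp":[0,0,0],"rotation":[0,0,0],"gripper":0.6},
    {"dp":[0,0,0],"rotation":[0,0,0],"gripper":0.5},
    {"dp":[0,0,0],"rotation":[0,0,0],"gripper":0.3},
    {"dp":[0,0,0],"rotation":[0,0,0],"gripper":0.3},
    {"dp":[0,0,0],"rotation":[0,0,0],"gripper":0.3}
  ]
}}

```text
clock: 20.15
position: [564.1, 380.4, 10.1]
orientation: [3.14, 0.001, 2.802]
wrist_force: [0.2, 1.0, 3.9]
finger_gap: 47.6
grasp_force: 30.0
```

Call:
{"api": "play_rows", "payload": {
  "commands": [
    {"dp":[0,0,-0.01],"rotation":[0,0,0],"gripper":0.3},
    {"dp":[0,0,-0.03],"rotation":[0,0,0],"gripper":0.3},
    {"dp":[0,0,-0.06],"rotation":[0,0,0],"gripper":0.3},
    {"dp":[0,0,-0.08],"rotation":[0,0,0],"gripper":0.3},
    {"dp":[0,0,-0.09],"rotation":[0,0,0],"gripper":0.3}
  ]
}}

```text
clock: 20.78
position: [564.4, 380.3, 101.5]
orientation: [3.139, 0.001, 2.802]
wrist_force: [-0.2, 0.1, -1.1]
finger_gap: 47.7
grasp_force: 30.0
```

```bash
python3 go.py 369.6 295.3 80 170.8
```

```text
dp [ 0.1553 -0.1451  0.021 ] rot [ 0.0022  0.0015 -0.1794]
20.775 [564.4 380.3 101.5] [1.799e+02 1.000e-01 1.605e+02] 47.7 29.992207288742065 [-0.2  0.1 -1.1]
```

Call:
{"api": "play_rows", "payload": {
  "commands": [
    {"dp":[0.03,-0.028,0],"rotation":[0,0,-0.04],"gripper":0.3},
    {"dp":[0.068,-0.063,0],"rotation":[0,0,-0.08],"gripper":0.3},
    {"dp":[0.106,-0.099,0],"rotation":[0,0,-0.13],"gripper":0.3},
    {"dp":[0.142,-0.133,0.01],"rotation":[0,0,-0.17],"gripper":0.3},
    {"dp":[0.1553,-0.1451,0.021],"rotation":[0,0,-0.179],"gripper":0.3}
  ]
}}

```text
clock: 21.4
position: [365.9, 293.3, 78.3]
orientation: [-3.141, -0.002, 2.983]
wrist_force: [1.3, 0.5, -0.2]
finger_gap: 47.3
grasp_force: 30.0
```

Call:
{"api": "play_rows", "payload": {
  "commands": [
    {"dp":[0,0,0.01],"rotation":[0,0,0],"gripper":0.3},
    {"dp":[0,0,0.03],"rotation":[0,0,0],"gripper":0.3},
    {"dp":[0,0,0.045],"rotation":[0,0,0],"gripper":0.3},
    {"dp":[0,0,0.045],"rotation":[0,0,0],"gripper":0.3},
    {"dp":[0,0,0.045],"rotation":[0,0,0],"gripper":0.3}
  ]
}}

```text
clock: 22.02
position: [369.5, 295.2, 33.6]
orientation: [3.141, 0.0, 2.98]
wrist_force: [0.6, -0.0, -0.6]
finger_gap: 47.8
grasp_force: 30.0
```

```bash
python3 go.py 369.6 295.3 14 170.8
```

```text
dp [-0.0001  0.0002  0.0196] rot [ 0.0005  0.0003 -0.0007]
22.025 [369.5 295.2  33.6] [180.    0.  170.8] 47.8 29.992293119430542 [ 0.6 -0.  -0.6]
```

Call:
{"api": "play_rows", "payload": {
  "commands": [
    {"dp":[0,0,0.007],"rotation":[0,0,0],"gripper":0.3},
    {"dp":[0,0,0.013],"rotation":[0,0,0],"gripper":0.3},
    {"dp":[0,0,0.017],"rotation":[0,0,0],"gripper":0.3},
    {"dp":[0,0,0.0195],"rotation":[0,0,0],"gripper":0.3},
    {"dp":[0,0,0.0195],"rotation":[0,0,0],"gripper":0.3}
  ]
}}

```text
clock: 22.65
position: [368.9, 294.9, 13.8]
orientation: [3.141, -0.0, 2.981]
wrist_force: [-0.1, 0.7, -2.1]
finger_gap: 47.8
grasp_force: 30.0
```

Call:
{"api": "play_rows", "payload": {
  "commands": [
    {"dp":[0,0,0.0004],"rotation":[0,0,0],"gripper":0.3},
    {"dp":[0,0,0.0006],"rotation":[0,0,0],"gripper":0.3},
    {"dp":[0,0,0.0006],"rotation":[0,0,0],"gripper":0.3}
  ]
}}

```text
clock: 23.02
position: [369.1, 295.1, 13.5]
orientation: [3.141, 0.0, 2.981]
wrist_force: [0.0, 0.5, -0.6]
finger_gap: 48.0
grasp_force: 30.0
```

Call:
{"api": "play_rows", "payload": {
  "commands": [
    {"dp":[0,0,0.0004],"rotation":[0,0,0],"gripper":0.3},
    {"dp":[0,0,0.0007],"rotation":[0,0,0],"gripper":0.3},
    {"dp":[0,0,0.0007],"rotation":[0,0,0],"gripper":0.3}
  ]
}}

```text
clock: 23.4
position: [369.0, 295.0, 12.9]
orientation: [3.141, 0.0, 2.981]
wrist_force: [-2.0, -1.3, 5.3]
finger_gap: 47.5
grasp_force: 30.0
```

Call:
{"api": "play_rows", "payload": {
  "commands": [
    {"dp":[0,0,0],"rotation":[0,0,0],"gripper":0.58},
    {"dp":[0,0,0],"rotation":[0,0,0],"gripper":0.68},
    {"dp":[0,0,0],"rotation":[0,0,0],"gripper":0.78},
    {"dp":[0,0,0],"rotation":[0,0,0],"gripper":0.8},
    {"dp":[0,0,-0.01],"rotation":[0,0,0],"gripper":0.8}
  ]
}}

```text
clock: 24.02
position: [368.6, 294.6, 22.6]
orientation: [-3.141, -0.001, 2.981]
wrist_force: [0.3, 0.4, -0.2]
finger_gap: 73.0
grasp_force: 0.0
```

Call:
{"api": "play_rows", "payload": {
  "commands": [
    {"dp":[0,0,-0.02],"rotation":[0,0,0],"gripper":0.8},
    {"dp":[0,0,-0.05],"rotation":[0,0,0],"gripper":0.8},
    {"dp":[0,0,-0.09],"rotation":[0,0,0],"gripper":0.8},
    {"dp":[0,0,-0.12],"rotation":[0,0,0],"gripper":0.8},
    {"dp":[0,0,-0.12],"rotation":[0,0,0],"gripper":0.8}
  ]
}}

```text
clock: 24.65
position: [370.1, 296.0, 145.3]
orientation: [3.137, 0.003, 2.981]
wrist_force: [0.1, 1.1, -0.7]
finger_gap: 73.4
grasp_force: 0.0
```

```bash
python3 go.py 452.5 116.9 120 73.3
```

```text
dp [-0.1099 -0.1637  0.0249] rot [ 6.0000e-03 -1.7000e-03  1.7013e+00]
24.65 [370.1 296.  145.3] [179.7   0.2 170.8] 73.4 0.0 [ 0.1  1.1 -0.7]
```

Call:
{"api": "play_rows", "payload": {
  "commands": [
    {"dp":[-0.022,-0.033,0],"rotation":[0,0,0.12],"gripper":0.8},
    {"dp":[-0.044,-0.066,0],"rotation":[0,0,0.3],"gripper":0.8},
    {"dp":[-0.066,-0.099,0],"rotation":[0,0,0.48],"gripper":0.8},
    {"dp":[-0.088,-0.131,0],"rotation":[0,0,0.66],"gripper":0.8},
    {"dp":[-0.11,-0.1637,0],"rotation":[0,0,0.84],"gripper":0.8}
  ]
}}

```text
clock: 25.28
position: [451.2, 114.4, 142.2]
orientation: [-3.141, -0.0, 2.135]
wrist_force: [0.3, 0.5, -0.2]
finger_gap: 73.2
grasp_force: 0.0
```

Call:
{"api": "play_rows", "payload": {
  "commands": [
    {"dp":[0,0,0],"rotation":[0,0,0.18],"gripper":0.8},
    {"dp":[0,0,0],"rotation":[0,0,0.36],"gripper":0.8},
    {"dp":[0,0,0],"rotation":[0,0,0.54],"gripper":0.8},
    {"dp":[0,0,0],"rotation":[0,0,0.72],"gripper":0.8},
    {"dp":[0,0,0],"rotation":[0,0,0.86],"gripper":0.8}
  ]
}}

```text
clock: 25.9
position: [450.7, 115.6, 142.1]
orientation: [-3.141, 0.0, 1.276]
wrist_force: [0.4, 0.1, 0.2]
finger_gap: 73.7
grasp_force: 0.0
```

```bash
python3 go.py 452.5 116.9 60 73.3;  python3 - <<'E'
from h import *
im=[]
for n,X in(("top",[370,295,10]),("scene",[370,295,10]),("top",[452,117,10]),("scene",[452,117,10])):
    c=capture(n); u=w2px(c,X).astype(int); im.append(cv2.resize(c["pixels"][u[1]-40:u[1]+40,u[0]-45:u[0]+45,::-1],(360,290)))
cv2.imwrite("pics/q3.png",cv2.convertScaleAbs(np.vstack([np.hstack(im[:2]),np.hstack(im[2:])]),alpha=1.5))
E
```

```text
dp [0.0018 0.0014 0.0821] rot [-0.0007  0.0004 -0.0038]
25.9 [450.7 115.6 142.1] [-180.     0.    73.1] 73.7 0.0 [0.4 0.1 0.2]
```

View pics/q3.png

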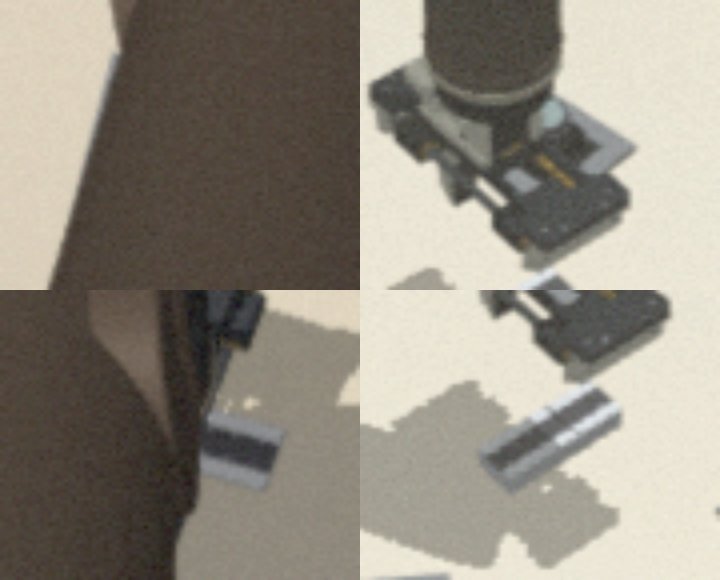

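The loupe is mostly hidden behind the hand, so I'll check it later. The block is in place and unobstructed, at (550,440) in the scene crop. Descending to it.

Call:
{"api": "play_rows", "payload": {
  "commands": [
    {"dp":[0.0018,0.0014,0.015],"rotation":[0,0,-0.004],"gripper":0.8},
    {"dp":[0.0018,0.0014,0.04],"rotation":[0,0,-0.004],"gripper":0.8},
    {"dp":[0.0018,0.0014,0.07],"rotation":[0,0,-0.004],"gripper":0.8},
    {"dp":[0.0018,0.0014,0.082],"rotation":[0,0,-0.004],"gripper":0.8},
    {"dp":[0.0018,0.0014,0.082],"rotation":[0,0,-0.004],"gripper":0.8}
  ]
}}

```text
clock: 26.72
position: [452.7, 116.7, 59.8]
orientation: [-3.14, 0.001, 1.285]
wrist_force: [-0.8, -0.2, 0.8]
finger_gap: 73.5
grasp_force: 0.0
```

Call:
{"api": "play_rows", "payload": {
  "commands": [
    {"dp":[0,0,0.015],"rotation":[0,0,0],"gripper":0.8},
    {"dp":[0,0,0.032],"rotation":[0,0,0],"gripper":0.8},
    {"dp":[0,0,0.046],"rotation":[0,0,0],"gripper":0.8},
    {"dp":[0,0,0.052],"rotation":[0,0,0],"gripper":0.8},
    {"dp":[0,0,0.052],"rotation":[0,0,0],"gripper":0.8}
  ]
}}

```text
clock: 27.35
position: [453.1, 117.0, 8.4]
orientation: [-3.141, -0.0, 1.285]
wrist_force: [-0.1, -0.1, 0.3]
finger_gap: 73.6
grasp_force: 0.0
```

Call:
{"api": "play_rows", "payload": {
  "commands": [
    {"dp":[0,0,0],"rotation":[0,0,0],"gripper":0.5},
    {"dp":[0,0,0],"rotation":[0,0,0],"gripper":0.4},
    {"dp":[0,0,0],"rotation":[0,0,0],"gripper":0.2},
    {"dp":[0,0,0],"rotation":[0,0,0],"gripper":0.2},
    {"dp":[0,0,0],"rotation":[0,0,0],"gripper":0.2}
  ]
}}

```text
clock: 27.98
position: [453.5, 117.2, 8.8]
orientation: [3.141, -0.001, 1.285]
wrist_force: [0.8, -0.7, 2.0]
finger_gap: 39.5
grasp_force: 30.0
```

Call:
{"api": "play_rows", "payload": {
  "commands": [
    {"dp":[0,0,-0.01],"rotation":[0,0,0],"gripper":0.2},
    {"dp":[0,0,-0.03],"rotation":[0,0,0],"gripper":0.2},
    {"dp":[0,0,-0.06],"rotation":[0,0,0],"gripper":0.2},
    {"dp":[0,0,-0.08],"rotation":[0,0,0],"gripper":0.2},
    {"dp":[0,0,-0.08],"rotation":[0,0,0],"gripper":0.2}
  ]
}}

```text
clock: 28.6
position: [453.8, 117.5, 89.8]
orientation: [3.14, -0.002, 1.285]
wrist_force: [-0.3, -0.8, -3.7]
finger_gap: 39.8
grasp_force: 30.0
```

```bash
python3 go.py 431.4 -104.1 80 39.75
```

```text
dp [-0.2189  0.041   0.0094] rot [ 0.001  -0.0027  0.5912]
28.6 [453.8 117.5  89.8] [ 1.799e+02 -1.000e-01  7.360e+01] 39.8 29.99954044818878 [-0.3 -0.8 -3.7]
```

Call:
{"api": "play_rows", "payload": {
  "commands": [
    {"dp":[-0.03,0.006,0],"rotation":[0,0,0.07],"gripper":0.2},
    {"dp":[-0.075,0.014,0],"rotation":[0,0,0.2],"gripper":0.2},
    {"dp":[-0.125,0.023,0],"rotation":[0,0,0.35],"gripper":0.2},
    {"dp":[-0.175,0.033,0],"rotation":[0,0,0.5],"gripper":0.2},
    {"dp":[-0.2189,0.041,0],"rotation":[0,0,0.591],"gripper":0.2}
  ]
}}

```text
clock: 29.22
position: [429.7, -106.1, 87.8]
orientation: [-3.141, 0.001, 0.689]
wrist_force: [1.2, -0.2, -3.6]
finger_gap: 39.7
grasp_force: 30.0
```

Call:
{"api": "play_rows", "payload": {
  "commands": [
    {"dp":[0,0,0.01],"rotation":[0,0,0],"gripper":0.2},
    {"dp":[0,0,0.03],"rotation":[0,0,0],"gripper":0.2},
    {"dp":[0,0,0.05],"rotation":[0,0,0],"gripper":0.2},
    {"dp":[0,0,0.06],"rotation":[0,0,0],"gripper":0.2},
    {"dp":[0,0,0.06],"rotation":[0,0,0],"gripper":0.2}
  ]
}}

```text
clock: 29.85
position: [430.1, -104.0, 27.8]
orientation: [-3.14, 0.001, 0.694]
wrist_force: [0.1, -0.3, -3.6]
finger_gap: 39.7
grasp_force: 30.0
```

```bash
python3 go.py 431.4 -104.1 12.8 39.75;  python3 - <<'E'
from h import *
im=[]
for n,X in(("top",[370,295,10]),("scene",[370,295,10]),("top",[431,-104,10]),("scene",[431,-104,10])):
    c=capture(n); u=w2px(c,X).astype(int); im.append(cv2.resize(c["pixels"][u[1]-40:u[1]+40,u[0]-45:u[0]+45,::-1],(360,290)))
cv2.imwrite("pics/q4.png",cv2.convertScaleAbs(np.vstack([np.hstack(im[:2]),np.hstack(im[2:])]),alpha=1.7))
E
```

```text
dp [0.001 0.001 0.015] rot [-0.0017  0.001   0.0006]
29.85 [ 430.1 -104.    27.8] [-1.799e+02  1.000e-01  3.980e+01] 39.7 29.99931961297989 [ 0.1 -0.3 -3.6]
```

View pics/q4.png

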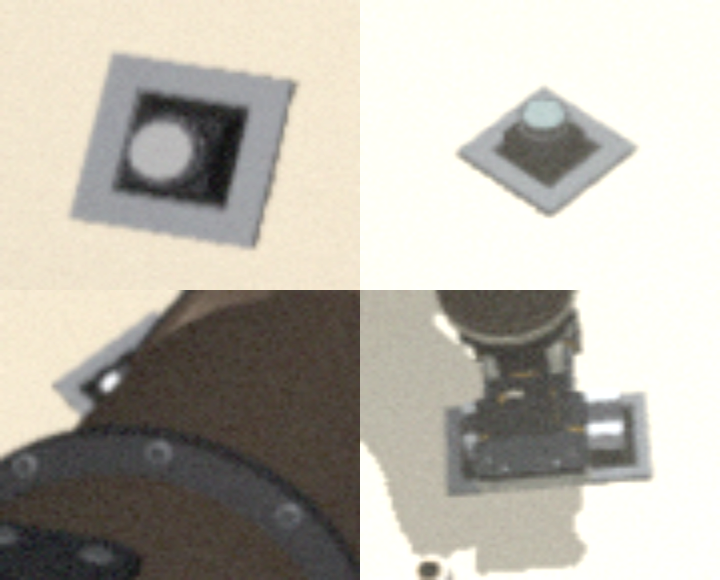

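The loupe sits inside its square recess: the barrel top is at (160,151), and parallax accounts for the offset. The block is lined up with its recess in the scene crop, with its end at (607,430) inside the recess. Lowering now.

Call:
{"api": "play_rows", "payload": {
  "commands": [
    {"dp":[0.0006,0.0006,0.006],"rotation":[0,0,0],"gripper":0.2},
    {"dp":[0.0006,0.0006,0.011],"rotation":[0,0,0],"gripper":0.2},
    {"dp":[0.0006,0.0006,0.0135],"rotation":[0,0,0],"gripper":0.2},
    {"dp":[0.0006,0.0006,0.0145],"rotation":[0,0,0],"gripper":0.2},
    {"dp":[0.0006,0.0006,0.0145],"rotation":[0,0,0],"gripper":0.2}
  ]
}}

```text
clock: 30.68
position: [431.6, -104.6, 14.0]
orientation: [-3.141, -0.0, 0.694]
wrist_force: [-0.1, 0.3, -3.7]
finger_gap: 39.9
grasp_force: 30.0
```

Call:
{"api": "play_rows", "payload": {
  "commands": [
    {"dp":[0,0,0.0004],"rotation":[0,0,0],"gripper":0.2},
    {"dp":[0,0,0.0006],"rotation":[0,0,0],"gripper":0.2},
    {"dp":[0,0,0.0006],"rotation":[0,0,0],"gripper":0.2}
  ]
}}

```text
clock: 31.05
position: [431.7, -104.5, 13.5]
orientation: [-3.141, -0.001, 0.694]
wrist_force: [1.0, 0.3, -2.9]
finger_gap: 39.7
grasp_force: 30.0
```

Call:
{"api": "play_rows", "payload": {
  "commands": [
    {"dp":[0,0,0.0006],"rotation":[0,0,0],"gripper":0.2},
    {"dp":[0,0,0.0012],"rotation":[0,0,0],"gripper":0.2},
    {"dp":[0,0,0.0012],"rotation":[0,0,0],"gripper":0.2}
  ]
}}

```text
clock: 31.42
position: [431.6, -104.5, 12.2]
orientation: [-3.141, -0.0, 0.694]
wrist_force: [0.2, -1.0, -3.8]
finger_gap: 40.0
grasp_force: 30.0
```

Call:
{"api": "play_rows", "payload": {
  "commands": [
    {"dp":[0,0,0.0003],"rotation":[0,0,0],"gripper":0.2},
    {"dp":[0,0,0.0005],"rotation":[0,0,0],"gripper":0.2},
    {"dp":[0,0,0.0005],"rotation":[0,0,0],"gripper":0.2}
  ]
}}

```text
clock: 31.8
position: [431.6, -104.5, 11.8]
orientation: [-3.141, -0.001, 0.694]
wrist_force: [-1.0, -0.6, 1.0]
finger_gap: 39.8
grasp_force: 30.0
```

Force went from −3.8 to +1.0, so there is contact. I'll press a touch more, then release.

Call:
{"api": "play_rows", "payload": {
  "commands": [
    {"dp":[0,0,0.0003],"rotation":[0,0,0],"gripper":0.2},
    {"dp":[0,0,0.0003],"rotation":[0,0,0],"gripper":0.2}
  ]
}}

```text
clock: 32.05
position: [431.6, -104.5, 11.8]
orientation: [-3.141, -0.001, 0.693]
wrist_force: [-2.8, 0.8, 8.8]
finger_gap: 39.9
grasp_force: 30.0
```

Call:
{"api": "play_rows", "payload": {
  "commands": [
    {"dp":[0,0,0],"rotation":[0,0,0],"gripper":0.5},
    {"dp":[0,0,0],"rotation":[0,0,0],"gripper":0.6},
    {"dp":[0,0,0],"rotation":[0,0,0],"gripper":0.7},
    {"dp":[0,0,0],"rotation":[0,0,0],"gripper":0.7},
    {"dp":[0,0,-0.01],"rotation":[0,0,0],"gripper":0.7}
  ]
}}

```text
clock: 32.67
position: [431.1, -104.5, 21.4]
orientation: [-3.141, 0.001, 0.693]
wrist_force: [-0.2, -0.7, -0.0]
finger_gap: 64.2
grasp_force: 0.0
```

Call:
{"api": "play_rows", "payload": {
  "commands": [
    {"dp":[0,0,-0.02],"rotation":[0,0,0],"gripper":0.7},
    {"dp":[0,0,-0.05],"rotation":[0,0,0],"gripper":0.7},
    {"dp":[0,0,-0.1],"rotation":[0,0,0],"gripper":0.7},
    {"dp":[0,0,-0.15],"rotation":[0,0,0],"gripper":0.7},
    {"dp":[0,0,-0.2],"rotation":[0,0,0],"gripper":0.7}
  ]
}}

```text
clock: 33.3
position: [431.0, -104.9, 223.4]
orientation: [-3.141, -0.0, 0.693]
wrist_force: [0.3, 1.2, -0.5]
finger_gap: 64.2
grasp_force: 0.0
```

```bash
python3 go.py 453 118 210 39.75
```

```text
dp [ 0.1593 -0.1575  0.0135] rot [-0.0003 -0.0001 -0.0009]
33.3 [ 431.  -104.9  223.4] [-180.    -0.    39.7] 64.2 0.0 [ 0.3  1.2 -0.5]
```

Call:
{"api": "play_rows", "payload": {
  "commands": [
    {"dp":[0.03,-0.03,0],"rotation":[0,0,0],"gripper":0.7},
    {"dp":[0.07,-0.07,0],"rotation":[0,0,0],"gripper":0.7},
    {"dp":[0.11,-0.11,0],"rotation":[0,0,0],"gripper":0.7},
    {"dp":[0.15,-0.15,0],"rotation":[0,0,0],"gripper":0.7},
    {"dp":[0.18,-0.18,0],"rotation":[0,0,0],"gripper":0.7}
  ]
}}

```text
clock: 33.92
position: [454.6, 151.2, 222.1]
orientation: [-3.141, -0.001, 0.695]
wrist_force: [0.7, -0.4, 0.6]
finger_gap: 64.2
grasp_force: 0.0
```

Run:
```python
from h import *
c=capture("scene"); a=cv2.resize(c["pixels"][60:340,140:440,::-1],(600,560)); cv2.imwrite("pics/f1.png",cv2.convertScaleAbs(a,alpha=1.3))
c=capture("top"); a=cv2.resize(c["pixels"][90:310,130:520,::-1],(780,440)); cv2.imwrite("pics/f2.png",cv2.convertScaleAbs(a,alpha=1.6))
```

```text
(no output)
```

View pics/f1.png

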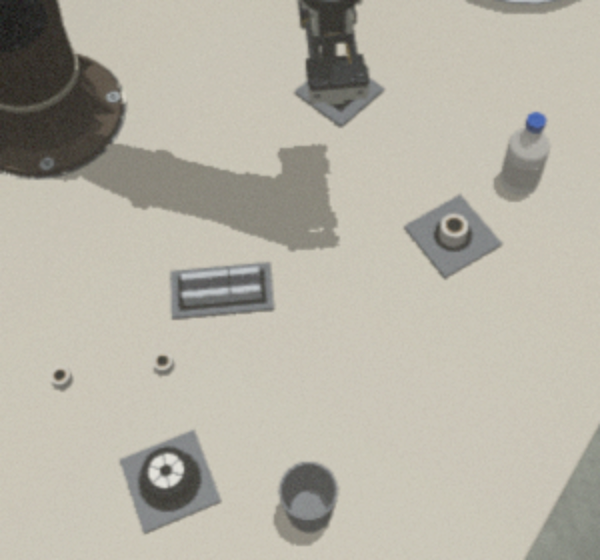

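View pics/f2.png

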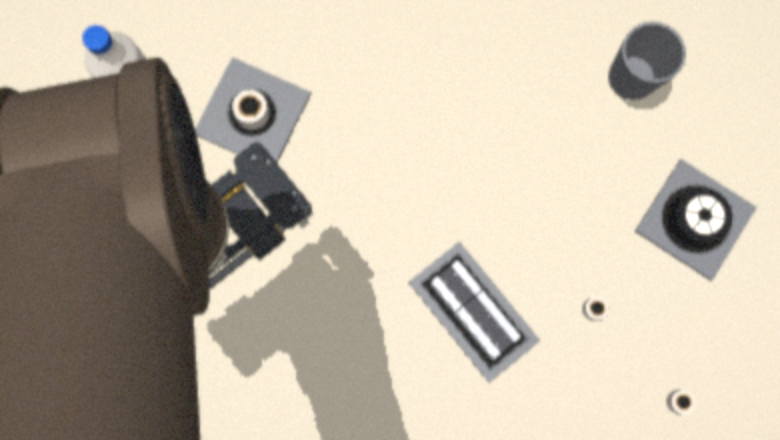

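The film roll, tape roll and block sit squarely in their recesses, at (697,217), (250,110) and (473,310) in the top crop. The loupe was checked earlier. The bottle and cup have not moved, and the arm is clear.

```bash
python3 -c "
from station import robot
print(robot.job_done())"
```

```text
the job is handed in; nothing more can be done
None
```

I set the film roll, the largest tape roll, the loupe and the splicing block down in their matching trays, left the bottle and cup untouched, and handed the job in at about 34 s; the hand-in returned no verdict.

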